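# Unclamp a bored bearing block and hold it up to the inspection camera

## Task

The bearing block in the drilling jig has just been bored: open the jig's toggle clamp by swinging its handle back until the clamp arm stands upright, then lift the block out, holding it by its plain flanks and keeping the fingers off the raised faced rings round the bore. Hold it up to the inspection camera foot down and level, with the bore centred on the lens and looking straight into it, the middle of the block 11 cm in front of the lens. Finish there, still holding the block in the air, with the clamp left open, the camera not touched and everything else on the bench left where it was.

Things in the scene. Friction and masses are not known exactly. Their poses are not given: they have to be found in the camera images.
- jig: drilling jig, fixed: plywood base 230 x 120 x 18 mm with a steel nest round the block's foot (rails and bolts up to 12 mm above the plywood) and a vertical-handle toggle clamp. Origin on the bench right under the block's middle; +y points from the clamp to the block, x along its bore, z up. The clamp's arm pivots at y = -115 mm, 52 mm high; shut, it and its spindle are at most 85 mm high.
- clamp_arm (a joint): angle of the clamp's arm, rad: 0 clamped, its rubber foot on the block's -y ear; 1.70 at the stop, fully open, arm upright (155 mm high, its spindle reaching towards the block to jig y = -100 mm). The handle drives it through the toggle linkage (about 0.75 at half the handle's swing); it stays where it is left. About 3 N at the grip opens it.
- handle_grip (a point): on the clamp handle's centre line, in its black grip (22 mm across, 14 mm thick, 74 mm long), 21 mm from its top end. Shut: handle upright (3 degrees back), this point at jig y = -107, z = 171 mm. Pushed back (jig -y) on its side facing the block, it moves on a 130 mm arc in the jig's y-z plane about y = -115, z = 41 mm, 64 degrees down to y = -228, z = 105 mm, leaning 68 degrees back.
- block_bore (a point): bore centre of the aluminium bearing block in the jig, about 140 g: foot 70 x 24 x 12 mm, on its middle a body 40 mm wide, 24 thick; 56 mm high in all. The point lies mid-way along the bore (25 mm, right through, both ends alike), 35 mm above the underside. x along the bore, y from ear to ear, z up. Flanks to hold by: the plain faces at y = +-20 mm, above the ears that reach to y = +-35 mm.
- block_boss_a: the faced ring round the bore on the -x face of that block, 36 mm outside, 25 mm inside diameter, 2.5 mm high; origin at the middle of the block's underside
- block_boss_b: the like ring on the +x face; origin at the middle of the block's underside
- view_spot (a point): point in the air where the camera sees sharp: on the lens axis, 110 mm in front of the lens's front; 190 to 250 mm above the bench, as the camera is set. Its x axis points level from here to the lens, z up. The camera at the same height: black lens 37 mm across inside a ring light 68 mm across whose face is level with the lens's front; grey body behind.
- camera_stand: stand of the inspection camera, fixed: origin on the bench straight under the viewing spot, x axis pointing from there to the camera, z up. Ring light's face at x = 110 mm, pillar (16 mm thick, 343 mm high) at x = 250 mm, steel base plate 150 x 120 x 14 mm from x = 150 to 300 mm.
- done_block_1: a finished bearing block standing on the bench, of the same shape but with bolt holes in its ears; leave it. Origin at the middle of its underside
- done_block_2: another finished bearing block on the bench; leave it. Origin at the middle of its underside
- screwdriver: screwdriver, 210 mm, lying on the bench; leave it. Origin under its middle, handle to its -x
- spanner: open-end and ring spanner, 190 mm, lying flat; leave it. Origin under its middle
- caliper: digital caliper, about 200 mm long and 12 mm high, lying flat; leave it. Origin on the bench under its beam
- tape_roll: roll of tape lying flat, 100 mm across, 24 mm high; leave it. Origin at the middle of its underside
- oil_bottle: grey oil bottle, 60 mm across, about 160 mm high; leave it. Origin at the middle of its underside
Things that resemble listed ones, but are neither listed nor needed, are in the scene too. What is shaped like the part that bears block_bore but brown or green is not meant.

How it is judged:
By the outcome, as a careful person would: the job done as asked, in the order asked, and still so for the second after the job is handed in, while the arm keeps its last pose, push and grip.
It also fails if it takes over 54 s, if anything falls off the work surface, if the arm or the gripper's body presses on something with over 40 N, if the wrist force passes 120 N, or if a joint passes its speed limit or range.

## Robot

A 7-joint arm with a two-finger parallel gripper is mounted at the origin on the work surface. World frame = base frame: x ahead of the robot, y to its left, z up, the work surface at z = 0. Lengths are in m, angles in rad, forces in N, time in s.
With the tool pointing down it reaches from about 0.4 to 0.925 m from the base axis. Payload 5.6 kg.
Tool frame: the origin (TCP) lies on the mounting face of the last link; the fingertips stand 173 mm ahead of it and the grasp point (between the pads) lies bot.grip_point_offset ahead of it (bot.grip_point_offset is the distance from the TCP to the grasp point, in m); z points along the fingers, y is the line along which they close (so a half turn about z gives the same grasp; the last joint's range is limited). The gripper opens to 85 mm and grips with 20 to 120 N. Pads are 22 mm wide; open, the fingers measure 114 mm over their backs; the gripper's body (76 mm by 85 mm) begins 54 mm behind the grasp point. The pads swing forward as they close: fully open they stand 13 mm farther back than shut.
Start: joints at [-1.286, 0.468, -0.012, 1.603, 0.006, 1.071, -0.056], TCP at [0.209, 0.615, 0.405] pointing down, gripper open.
Joint ranges: [-2.53, 2.53], [-0.31, 2.02], [-1.57, 1.55], [0.28, 2.44], [-1.29, 4.43], [0.15, 1.84], [-2.92, 2.92]. Speed limits (rad/s): [2.57, 2.57, 3.14, 3.14, 3.14, 3.14, 3.14].

## Interface

Orientations are given as a unit quaternion [x, y, z, w].
In Python, from rig import telemetry, capture, camera_info, ticket, trace, place_of, bot gives the robot as it stands.
- The arm moves only by the tool play_rows, never from a script. Its argument "series" is a list of rows, each a list of 4 numbers: the shift along the world's x, y, z in mm, then the turn about the world's z in rad. A call has 1 to 12 rows; each row is the pose to reach, as a shift and turn from the pose commanded when the call began; what a row does not reach only later rows make up. A row lasts 1/12 s, in which the tool goes at most 41.7 mm and 7.16 degrees, less where a joint would pass 70% of its speed; a pose out of reach is approached as far as the arm can. A call with a gripper value outside its range is refused whole. "fingers" is the opening, from -1 (shut) to 1 (fully open), set as the call begins (left out, the last holds). The fingers move at their own pace and stop on an object; "grip_force" is the grip in N (left out, the last holds). Time passes only in rows, so rows that repeat a pose let the fingers close. It gives the time, the measured TCP pose, the force, the opening and the grip force at its end, in the units of the state.
- telemetry.observe(): the state, without advancing time (a new reading comes with each control period).
- capture(name): name is "side" or "top"; returns the picture (420x560x3 uint8, red, green, blue); there is no depth.
- camera_info(name): a dict with "fx", "fy", "cx", "cy" (pixels), "R" (3x3) and "t" (3): a world point X has camera coordinates R X + t. Camera axes: x right, y down, z forward; pixel columns grow to the right and rows downward; lengths in m; the calibration is good to about 2 mm. A picture is of the moment at which its call begins. camera_info takes no time and is no camera call.
- ticket.hand_in(): hands the job in; it is judged then, once.
Trained networks look in the newest picture that a camera, given by its name, has taken for a name from the list of things; names that differ only in an ending like _2 or _b are one class to them, and where a whole thing is asked for, a point or a joint stands for the part that bears it (a point fixed in the world has none). Each returns a list of dicts, best first, with "score" (0 to 1); they miss things now and then, are a little off and sometimes report something else, mostly with a low value. They report only what shows in the picture. A call takes as long as a camera call. They do not tell look-alikes from the thing itself.
- trace(camera, name): "mask" (420x560 bool, what is visible of it) and "extent" ([left, top, width, height] in pixels, round what is visible of it).
- place_of(camera, name): "xy" ([column, row] in pixels: a listed point, or the origin of a listed thing).
The state is a dict: "clock": time; "qpos": joint angles; "qvel": joint speeds; "joint_efforts": joint torques, N m; "position": TCP position; "ee_rot": TCP orientation; "contact_force": force on the tool from outside, world axes, zero at the start; "ft_torque": the same for the moment, N m; "grip_width": opening from 0.0 (shut) to 1.0 (fully open); "grip_force": force on a finger pad.
Only numpy, scipy, OpenCV 4.12 (cv2) and the standard library are available. Lean on these libraries where they do the work, as an engineer would, in place of code of your own. Each camera call takes 0.05 s, during which the arm holds its last target. There are 200 camera calls.

## Working session

There is one attempt and no reset: what is moved stays moved. The work goes in short steps, Python scripts to look and compute and a tool call to move; the robot and the scene stay as the last step left them, time stands still between calls to the robot, and variables do not carry over. Pictures are saved under pics/ and viewed, at most 10 in all, crops included, and the job is handed in when it is done.

Besides the shell and the picture viewer there is one more tool, called after "Call:" by a JSON object that holds its "op" and its "data". play_rows: Moves the arm, as the interface text tells. Its arguments: {"type":"object","properties":{"series":{"type":"array"},"fingers":{"type":"number"},"grip_force":{"type":"number"}},"required":["series"]}

```bash
ls; mkdir -p pics
python3 - <<'E'
from rig import *
import cv2,numpy as np
s=telemetry.observe(); print(s['clock'],s['position'],s['ee_rot'],s['grip_width'],bot.grip_point_offset)
for n in('side','top'):
    im=capture(n); cv2.imwrite(f'pics/{n}0.png',cv2.cvtColor(im,cv2.COLOR_RGB2BGR)); c=camera_info(n)
    print(n,c['fx'],c['cx'],c['cy'],np.round(c['R'],3).tolist(),np.round(-np.array(c['R']).T@np.array(c['t']),3))
    for k in('jig','block_bore','handle_grip','view_spot','camera_stand','done_block_1','block_boss_a','clamp_arm'):
        try: print(k,[(np.round(d['xy'],1).tolist(),round(d['score'],2)) for d in place_of(n,k)][:5])
        except Exception as e: print(k,e)
E
```

```text
pics
0.0 [0.20923423 0.61513409 0.4037208 ] [ 1.63198667e-01  9.86592816e-01 -8.96780489e-04 -8.45644931e-05] 1.005998927555051 0.1547
side 421.89343712966485 281.9319178957494 214.77549817617378 [[-0.967, -0.256, -0.015], [-0.193, 0.764, -0.616], [0.169, -0.593, -0.787]] [0.353 0.693 1.024]
jig [([273.7, 305.3], 0.83)]
block_bore [([202.3, 328.0], 0.9), ([249.6, 358.9], 0.6)]
handle_grip [([277.2, 239.1], 0.74)]
view_spot []
camera_stand []
done_block_1 [([197.3, 263.4], 0.84), ([335.0, 241.2], 0.62)]
block_boss_a [([204.5, 336.1], 0.52), ([277.4, 306.0], 0.35)]
clamp_arm it knows: block_bore, block_boss, caliper, camera_stand, done_block, handle_grip, jig, oil_bottle, screwdriver, spanner, tape_roll, view_spot
top 448.60796246830154 278.2838334409771 206.33082681161832 [[0.026, -0.999, 0.019], [-0.981, -0.029, -0.191], [0.192, -0.014, -0.981]] [0.311 0.016 1.263]
jig [([200.8, 217.1], 0.69), ([225.0, 142.1], 0.24)]
block_bore [([142.4, 216.4], 0.64), ([156.9, 167.2], 0.56), ([196.8, 218.2], 0.54), ([202.0, 221.0], 0.54)]
handle_grip [([233.5, 205.7], 0.69)]
view_spot []
camera_stand []
done_block_1 [([287.1, 261.4], 0.79), ([225.6, 140.0], 0.71)]
block_boss_a [([199.7, 221.2], 0.59), ([161.3, 170.7], 0.45), ([289.1, 148.6], 0.42), ([146.6, 217.5], 0.36)]
clamp_arm it knows: block_bore, block_boss, caliper, camera_stand, done_block, handle_grip, jig, oil_bottle, screwdriver, spanner, tape_roll, view_spot
```

View pics/side0.png

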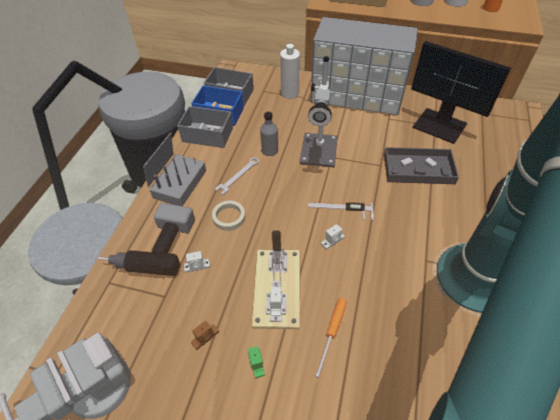

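View pics/top0.png

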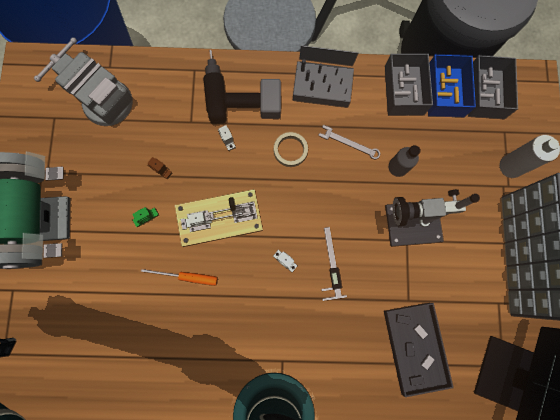

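The side view shows the jig (275,290) with its block at (276,300), the handle at (277,240) and the inspection camera at (320,115). In the top view the jig block is at (197,218), the handle at (233,205) and the camera lens at (400,212).
Could be mistaken for the block (side pixels): brown (204,335), green (256,362), done blocks (196,262) and (334,236). I choose the silver one in the jig, at side (276,300).

Run:
```python
import cv2,numpy as np
s=cv2.imread('pics/side0.png');t=cv2.imread('pics/top0.png')
f=lambda im,x,y,w,h:cv2.resize(im[y:y+h,x:x+w],(400,300),interpolation=cv2.INTER_CUBIC)
# 400x300 each: side jig, top jig / side cam, top cam
o=np.vstack([np.hstack([f(s,206,228,134,100),f(t,167,180,100,75)]),np.hstack([f(s,255,70,134,100),f(t,380,180,100,75)])])
cv2.imwrite('pics/c0.png',o)
```

```text
(no output)
```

View pics/c0.png

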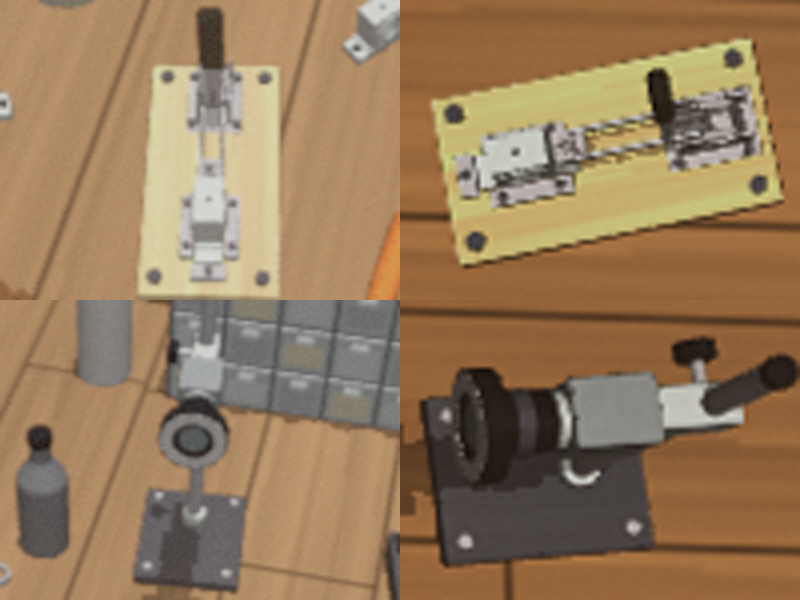

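The crop shows the chosen silver block nested in the jig: its top-face dot is at top (196,218) and side (275.7,294.7). The clamp handle is upright, and the camera's lens ring is centred at about side (320,116) and top (398,212).

```bash
cat > h.py <<'E'
import numpy as np
from scipy.optimize import least_squares
from rig import *
CI={n:camera_info(n) for n in('side','top')}
def proj(n,X):
    c=CI[n]; p=np.array(c['R'])@np.asarray(X)+np.array(c['t']); return np.array([c['fx']*p[0]/p[2]+c['cx'],c['fy']*p[1]/p[2]+c['cy']])
def body(x,P):
    a=x[2];return np.array([x[0]+P[0]*np.cos(a)-P[1]*np.sin(a),x[1]+P[0]*np.sin(a)+P[1]*np.cos(a),P[2]])
def tri(a,b): # side,top
    r=least_squares(lambda X:np.r_[proj('side',X)-a,proj('top',X)-b],[.5,.1,.1]); return r.x,r.fun
E
python3 - <<'E'
from h import *
T=lambda x,y:np.array([167+(x-400)/4,180+y/4]); S=lambda x,y:np.array([206+x/2.985,228+y/3])
# jig x=[ox,oy,yaw,base_y_mid]
J=[('top',-60,115,T(460,265)),('top',60,115,T(432,100)),('top',60,-115,T(752,38)),('top',-60,-115,T(782,203)),
 ('side',60,-115,S(153,66)),('side',-60,-115,S(279,66))]
def f(x):
    r=[proj(n,body(x,(a*1e-3,b*1e-3+x[3],.018)))-p for n,a,b,p in J]
    r+=[proj('top',body(x,(0,0,.074)))-T(516,152),proj('side',body(x,(0,0,.074)))-S(208,199),
        ]
    return np.concatenate(r)
r=least_squares(f,[.5,.2,.1,-.06]);print('jig',r.x.round(4),f(r.x).round(1))
print('dot',tri(S(208,199),T(516,152)))
for n in('top','side'):print('handle pred',n,proj(n,body(r.x,(0,-.107,.171))))
T=lambda x,y:np.array([380+(x-400)/4,180+(y-300)/4]); S=lambda x,y:np.array([255+x/2.985,70+(y-300)/3])
C=[('top',150,60,T(425,398)),('top',150,-60,T(445,563)),('top',300,-60,T(652,548)),
 ('side',150,60,S(135,580)),('side',150,-60,S(240,586)),('side',300,-60,S(246,497)),('side',300,60,S(150,490))]
def g(x):
    r=[proj(n,body(x,(a*1e-3,b*1e-3,.014)))-p for n,a,b,p in C]
    r+=[proj('side',body(x,(.11,0,x[3])))-S(194,438),proj('top',body(x,(.11,0,x[3])))-T(472,427),proj('top',body(x,(.25,0,.343)))-T(780,371)]
    return np.concatenate(r)
q=least_squares(g,[.5,-.2,-1.57,.22]);print('cam',q.x.round(4),g(q.x).round(1))
print('lens tri',tri(S(194,438),T(472,427)), body(q.x,(.11,0,q.x[3])))
for n in('side','top'):
  print([np.round(d['xy'],1) for d in place_of(n,'handle_grip')[:2]],[ (d['extent'],round(d['score'],2)) for d in trace(n,'camera_stand')[:2]])
print(telemetry.observe()['qpos'])
E
```

```text
jig [ 0.5056  0.2221  0.2322 -0.0563] [-1.1  0.  -1.2 -0.4 -1.  -0.8 -0.1 -1.1  1.1 -2.   1.  -1.4 -1.1 -0.2
  1.1 -1.1]
dot (array([0.50808962, 0.22077267, 0.0638164 ]), array([ 0.44593423,  0.13653796,  0.01601899, -0.50013657]))
handle pred top [231.16298765 202.64925625]
handle pred side [277.34664891 235.7574935 ]
cam [ 0.4932 -0.1629 -1.4571  0.2433] [-1.4 -0.2 -0.7  0.4  0.2 -0.4 -0.2 -2.5  0.3 -1.2  1.1 -1.4 -0.2 -1.9
  0.7 -0.7 -1.8 -0.1 -0.4 -0. ]
lens tri (array([ 0.50769559, -0.2786736 ,  0.23506937]), array([ 0.25592135,  0.08051618,  0.00505195, -0.21658718])) [ 0.50565334 -0.27215504  0.2433197 ]
[array([277.2, 239.1])] [([301.9, 54.5, 33.5, 116.7], 0.8)]
[array([233.5, 205.7])] [([386.8, 188.2, 92.0, 58.2], 0.73), ([392.8, 189.9, 75.5, 38.9], 0.6)]
[-1.28600107  0.46752674 -0.01160153  1.60269512  0.00601419  1.0713763
 -0.056283  ]
```

Run:
```python
from h import *
T=lambda x,y:np.array([166.6+(x-400)/4,179.6+y/4]); S=lambda x,y:np.array([205.7+x/2.985,227.7+y/3])
J=[('top',-60,115,T(460,265)),('top',60,115,T(432,100)),('top',60,-115,T(752,38)),('top',-60,-115,T(782,203)),
 ('side',60,-115,S(153,66)),('side',-60,-115,S(279,66))]
def f(x):
    r=[proj(n,body(x,(a*1e-3,b*1e-3+x[3],.018)))-p for n,a,b,p in J]
    r+=[proj('top',body(x,(0,0,.018+x[4])))-T(516,152),proj('side',body(x,(0,0,.018+x[4])))-S(208,199)]
    r+=[proj('top',body(x,(0,-.107,.171)))-[233.5,205.7],proj('side',body(x,(0,-.107,.171)))-[277.2,239.1]]
    return np.concatenate(r)
r=least_squares(f,[.5,.2,.1,-.06,.056]);print('jig',r.x.round(4),f(r.x).round(1))
print('handle tri',tri([277.2,239.1],[233.5,205.7]), body(r.x,(0,-.107,.171)))
R=r.x
s=telemetry.observe();p=np.array(s['position']);print(p)
for th in(-3.5,12,28,44,60.5,64):
    t=np.radians(th);ph=t+np.radians(7);P=np.array([-115-130*np.sin(t),41+130*np.cos(t)]);Sf=P+7*np.array([np.cos(ph),np.sin(ph)])
    w=body(R,(0,(Sf[0]+14.5)*1e-3,(Sf[1]+173)*1e-3)); print(th,Sf.round(),(w).round(4),'shift',((w-p)*1e3).round())
```

```text
jig [ 0.5059  0.2226  0.2274 -0.0564  0.0524] [-1.   0.3 -0.8 -0.2 -0.6 -0.3  0.1 -0.5  1.6 -1.7  1.4 -0.9 -0.7  0.3
  1.3  0.1 -2.5 -2.9  0.2 -3.2]
handle tri (array([0.52965488, 0.11379984, 0.14948157]), array([ 1.0168104 ,  0.3222976 ,  0.02236582, -1.07016479])) [0.52998251 0.11839129 0.171     ]
[0.20930948 0.61538721 0.40467502]
-3.5 [-100.  171.] [0.5252 0.1393 0.3442] shift [ 316. -476.  -60.]
12 [-135.  170.] [0.5331 0.1048 0.3434] shift [ 324. -511.  -61.]
28 [-170.  160.] [0.541  0.0709 0.3328] shift [ 332. -545.  -72.]
44 [-201.  140.] [0.5479 0.041  0.313 ] shift [ 339. -574.  -92.]
60.5 [-225.  111.] [0.5534 0.0171 0.2845] shift [ 344. -598. -120.]
64 [-230.  105.] [0.5544 0.0131 0.2776] shift [ 345. -602. -127.]
```

Call:
{"op": "play_rows", "data": {"series": [[10,-15,0,0.02],[31,-44,0,0.06],[56,-80,0,0.12],[81,-116,0,0.18],[106,-152,0,0.24],[131,-188,0,0.3],[156,-224,0,0.36],[181,-260,0,0.42],[206,-296,0,0.48],[231,-331,0,0.52],[256,-367,0,0.555],[275,-394,0,0.555]], "fingers": -1, "grip_force": 40}}

```text
clock: 2.0
position: [0.4794, 0.2276, 0.4051]
ee_rot: [-0.114, 0.993, 0.0, 0.0]
contact_force: [0.6, 0.8, 0.5]
grip_width: 0.001
grip_force: 0.0
```

Call:
{"op": "play_rows", "data": {"series": [[18,-25,-5,0],[28,-40,-20,0],[33,-47,-40,0],[33,-47,-60,0],[33,-47,-60,0],[33,-47,-60,0]]}}

```text
clock: 2.5
position: [0.5113, 0.1826, 0.3442]
ee_rot: [-0.113, 0.994, -0.0, -0.001]
contact_force: [0.4, 0.8, -0.0]
grip_width: -0.0
grip_force: 0.0
```

Run:
```python
from h import *
import cv2
s=telemetry.observe();print(s['clock'],s['position'],s['ee_rot'],s['qpos'],s['contact_force'],s['grip_width'])
a=capture('side');b=capture('top')
f=lambda im,x,y,w,h:cv2.resize(im[y:y+h,x:x+w],(400,400),interpolation=cv2.INTER_CUBIC)
o=np.hstack([f(a,210,180,130,130),f(b,160,150,120,120)]);cv2.imwrite('pics/c1.png',o[...,::-1])
```

```text
2.5 [0.51132489 0.18257758 0.34419385] [-1.13330306e-01  9.93556830e-01 -2.23480640e-04 -1.00846469e-03] [-0.48770651  0.36059013  0.10162476  1.92619289 -0.04745066  0.85913441
  1.43644545] [ 0.41944152  0.78954668 -0.00250027] -0.00037920687437917566
```

View pics/c1.png

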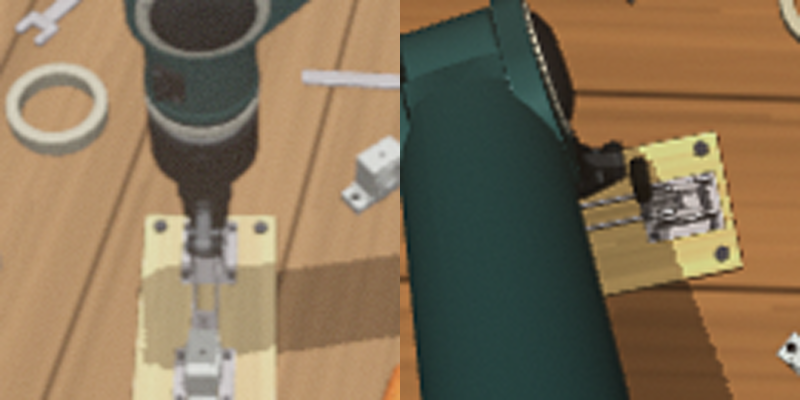

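The side crop shows the closed fingers lined up with the clamp handle at column ~205. The top crop shows them just left of the handle (600,165 against 640,180), so I will check the tip's projection numerically.

Run:
```python
from h import *
p=np.array(telemetry.observe()['position'])
J=[.5059,.2226,.2274]
for n,o,w,k in(('top',(160,150),120,'tip/handle'),('side',(210,180),130,'')):
  for X in(p-[0,0,.173],p-[0,0,.1],body(J,(0,-.107,.192)),body(J,(0,-.107,.171)),body(J,(0,-.107,.130))):
    print(n,((proj(n,X)-o)*400/w).round(0)+([400,0] if n=='top' else [0,0]))
a=np.array(J);c,s=np.cos(.2274),np.sin(.2274);d=p[:2]-a[:2];print('tool in jig',c*d[0]+s*d[1],-s*d[0]+c*d[1])
```

```text
top [547. 197.]
top [532. 177.]
top [634. 170.]
top [637. 176.]
top [641. 186.]
side [208. 242.]
side [206. 189.]
side [207. 157.]
side [207. 172.]
side [209. 201.]
tool in jig -0.0031141602871429487 -0.039658791634590726
```

Call:
{"op": "play_rows", "data": {"series": [[5,-10,0,0],[7.5,-19.5,0,0],[10,-29,0,0],[11.5,-37,0,0],[13,-45,0,0],[15,-53,0,0],[17,-60,0,0],[19,-68,0,0],[20.5,-76,-1,0],[22.5,-84,-2,0],[22.5,-84,-2,0]]}}

```text
clock: 3.52
position: [0.5345, 0.0965, 0.3424]
ee_rot: [-0.112, 0.994, -0.0, -0.0]
contact_force: [-0.5, -0.8, 0.6]
grip_width: -0.002
grip_force: 0.2
```

Call:
{"op": "play_rows", "data": {"series": [[1.5,-8,-2,0],[3.5,-15,-4,0],[5,-22,-6,0],[6.5,-29,-9,0],[8.5,-37,-14,0],[10.5,-45,-19,0],[12,-52,-24,0],[13.5,-59,-29,0],[15,-66,-37,0],[16.5,-72,-45,0],[18,-78,-52,0],[19,-82,-58,0]]}}

```text
clock: 4.52
position: [0.5533, 0.0156, 0.2838]
ee_rot: [-0.113, 0.994, -0.0, 0.0]
contact_force: [0.4, 0.3, 5.4]
grip_width: -0.001
grip_force: 2.4
```

Call:
{"op": "play_rows", "data": {"series": [[0.5,-2,-3,0],[1,-5,-6,0],[1.5,-6,-9,0],[1.5,-6,-9,0]]}}

```text
clock: 4.85
position: [0.5547, 0.0113, 0.2773]
ee_rot: [-0.114, 0.994, 0.001, -0.0]
contact_force: [-5.9, 2.1, 23.0]
grip_width: -0.004
grip_force: 11.1
```

Run:
```python
from h import *
import cv2
s=telemetry.observe();print(s['clock'],s['position'],s['contact_force'])
a=capture('side');b=capture('top')
f=lambda im,x,y,w,h:cv2.resize(im[y:y+h,x:x+w],(400,400),interpolation=cv2.INTER_CUBIC)
o=np.hstack([f(a,210,180,150,150),f(b,160,150,150,150)]);cv2.imwrite('pics/c2.png',o[...,::-1])
```

```text
4.85 [0.55470185 0.01131328 0.27732717] [-5.90125746  2.09555418 23.02798712]
```

View pics/c2.png

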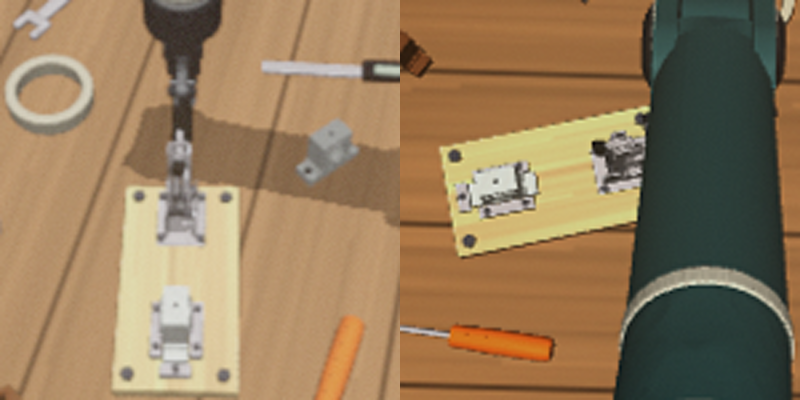

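The crop shows the clamp arm upright and the block free in its nest, at top crop (497,183). The 23 N reading means the clamp is at its stop. Next I back off upward, move over the block with the fingers opening, and look again.

Call:
{"op": "play_rows", "data": {"series": [[0,0,15,0],[0,0,40,0],[0,0,75,0],[0,0,110,0],[0,2,125,0],[-3,15,130,0],[-8,40,130,0],[-16,75,130,0],[-25,110,130,0],[-33,145,130,0],[-42,180,130,0],[-47,205,130,0]]}}

```text
clock: 5.95
position: [0.5056, 0.2189, 0.4047]
ee_rot: [-0.115, 0.993, 0.0, -0.001]
contact_force: [-0.1, 0.1, 1.6]
grip_width: -0.001
grip_force: 0.0
```

Call:
{"op": "play_rows", "data": {"series": [[-2,6,0,0],[-2,6,0,0],[-2,6,0,0],[-2,6,0,0]], "fingers": 1}}

```text
clock: 6.28
position: [0.506, 0.2197, 0.4052]
ee_rot: [-0.112, 0.994, -0.001, -0.0]
contact_force: [0.4, 0.1, -0.5]
grip_width: 0.567
grip_force: 0.0
```

Run:
```python
from h import *
import cv2
s=telemetry.observe();p=np.array(s['position']);print(s['clock'],p,s['ee_rot'],s['qpos'],s['contact_force'],s['grip_width'])
a=capture('side');b=capture('top')
f=lambda im,x,y,w,h:cv2.resize(im[y:y+h,x:x+w],(400,400),interpolation=cv2.INTER_CUBIC)
o=np.hstack([f(a,235,230,100,100),f(b,170,180,80,80)]);cv2.imwrite('pics/c3.png',o[...,::-1])
for n in('side','top'):
  for k in('block_bore','jig'): print(n,k,[(np.round(d['xy'],1).tolist(),round(d['score'],2)) for d in place_of(n,k)][:4])
J=[.5059,.2226,.2274]
for n in('side','top'):print(n,proj(n,body(J,(0,0,.053))),proj(n,body(J,(0,0,.074))),proj(n,body(J,(0,0,0))))
print('tip',proj('side',p-[0,0,.165]))
```

```text
6.2833 [0.50599627 0.21970858 0.40520133] [-1.12092840e-01  9.93697427e-01 -6.51213922e-04 -4.42031801e-04] [-0.52386942  0.30041379  0.06458822  1.84974301 -0.02169779  0.99341014
  1.34515643] [ 0.4059497   0.13248189 -0.51815954] 0.5671208041661119
side block_bore [([253.6, 357.9], 0.93), ([274.5, 300.1], 0.77), ([200.6, 334.3], 0.72), ([276.7, 307.4], 0.47)]
side jig [([276.8, 306.2], 0.68)]
top block_bore [([196.4, 214.2], 0.67)]
top jig [([199.0, 222.5], 0.65)]
side [276.88060232 297.2898174 ] [276.67448514 293.40088122] [277.37352035 306.58999672]
top [195.93334613 218.93589881] [194.67091873 217.65243418] [198.9378089  221.99042829]
tip [275.09150205 256.60374247]
```

View pics/c3.png

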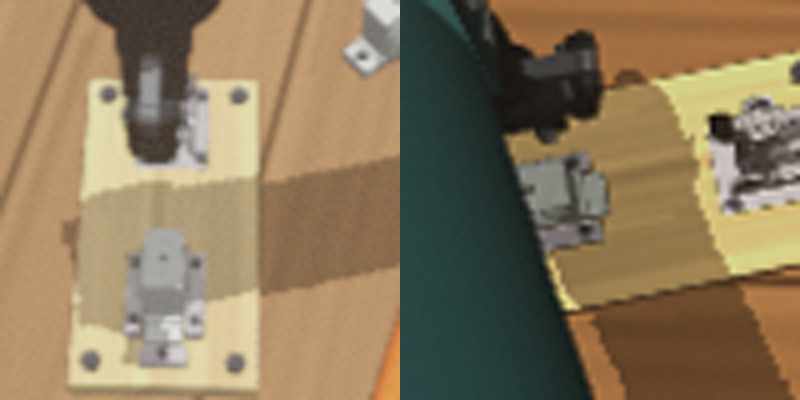

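The crop shows the block's top dot at side ≈(275.8,294.5), within about 1 px of my model. The fingers are above it on the same line, so I lower onto the block.

Call:
{"op": "play_rows", "data": {"series": [[0.5,2,-15,0],[1,3,-45,0],[1,3,-80,0],[1,3,-110,0],[1,3,-135,0],[1,3,-150,0],[1,3,-160,0],[1,3,-165,0],[1,3,-165,0],[1,3,-165,0]]}}

```text
clock: 7.42
position: [0.507, 0.2247, 0.2414]
ee_rot: [-0.113, 0.994, 0.0, 0.001]
contact_force: [0.9, 0.6, 1.0]
grip_width: 0.999
grip_force: 0.0
```

Run:
```python
from h import *
import cv2
s=telemetry.observe();p=np.array(s['position']);print(s['clock'],p,s['contact_force'],s['grip_width'])
a=capture('side');b=capture('top')
f=lambda im,x,y,w,h:cv2.resize(im[y:y+h,x:x+w],(400,400),interpolation=cv2.INTER_CUBIC)
o=np.hstack([f(a,235,230,100,100),f(b,170,170,80,80)]);cv2.imwrite('pics/c4.png',o[...,::-1])
```

```text
7.4167 [0.50701665 0.22465734 0.24142177] [0.90144044 0.6316964  0.98219926] 0.9990339514857532
```

View pics/c4.png

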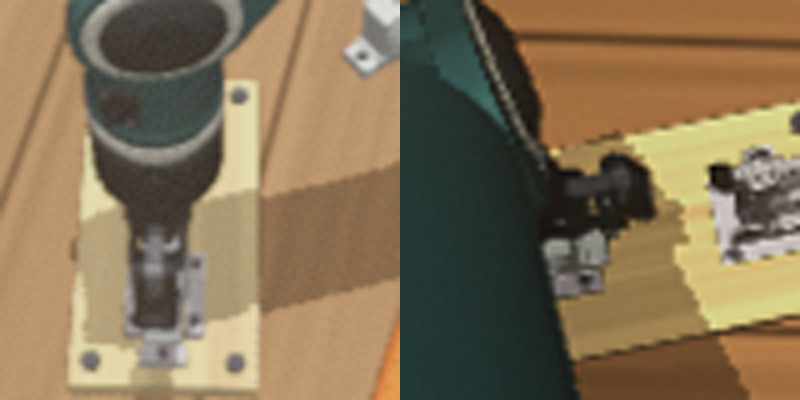

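In the side crop the finger tips are at column ~157 and the block's centre line is at ~163, so I shift about 2.5 mm towards -x while descending, then close.

Call:
{"op": "play_rows", "data": {"series": [[-2,0,-6,0],[-2.5,0,-14,0],[-2.5,0,-22,0],[-2.5,0,-28,0],[-2.5,0,-31,0],[-2.5,0,-31,0],[-2.5,0,-31,0]]}}

```text
clock: 8.1
position: [0.5041, 0.2245, 0.2093]
ee_rot: [-0.113, 0.994, -0.0, -0.0]
contact_force: [-0.2, -0.4, 0.1]
grip_width: 1.004
grip_force: 0.0
```

Call:
{"op": "play_rows", "data": {"series": [[0,0,0,0],[0,0,0,0],[0,0,0,0],[0,0,0,0],[0,0,0,0],[0,0,0,0],[0,0,0,0],[0,0,0,0]], "fingers": -1, "grip_force": 25}}

```text
clock: 8.77
position: [0.5043, 0.2246, 0.2101]
ee_rot: [-0.113, 0.994, 0.0, 0.0]
contact_force: [0.4, -1.1, 5.4]
grip_width: 0.465
grip_force: 26.2
```

Call:
{"op": "play_rows", "data": {"series": [[0,0,0,0],[0,0,1,0],[0,0,3,0],[0,0,6,0],[0,0,12,0],[0,0,20,0],[0,0,35,0],[0,0,55,0],[0,0,75,0],[0,0,95,0],[0,0,110,0],[0,0,115,0]], "grip_force": 50}}

```text
clock: 9.77
position: [0.5047, 0.2248, 0.3279]
ee_rot: [-0.113, 0.994, 0.001, 0.002]
contact_force: [0.5, 1.1, -1.1]
grip_width: 0.466
grip_force: 50.4
```

Run:
```python
from h import *
s=telemetry.observe();p=np.array(s['position']);print(s['clock'],p,s['contact_force'],s['grip_width'],s['grip_force'],s['qpos'])
for n in('side','top'):
  capture(n)
  for k in('block_bore','block_boss_a'): print(n,k,[(np.round(d['xy'],1).tolist(),round(d['score'],2)) for d in place_of(n,k)][:4])
print([proj(n,p-[0,0,.1557]) for n in('side','top')])
```

```text
9.7667 [0.5047099  0.22480481 0.32791461] [ 0.52231527  1.06220274 -1.09698667] 0.46628800588808916 50.4356519699013 [-0.52584982  0.39637288  0.05724251  1.91541433 -0.03020684  0.82557058
  1.34519894]
side block_bore [([201.6, 332.0], 0.87), ([253.4, 358.6], 0.84), ([278.1, 276.3], 0.56)]
side block_boss_a [([203.1, 337.6], 0.47)]
top block_bore [([139.8, 218.2], 0.68), ([158.4, 168.6], 0.61), ([187.6, 208.7], 0.45)]
top block_boss_a []
[array([275.86159356, 274.38197212]), array([187.21275779, 211.46370489])]
```

Call:
{"op": "play_rows", "data": {"series": [[0,0,15,0],[0,0,40,-0.05],[0,-3,60,-0.15],[0,-15,67,-0.26],[-1,-35,67,-0.37],[-2,-60,67,-0.48],[-3,-90,67,-0.59],[-5,-120,67,-0.7],[-6,-150,67,-0.81],[-8,-180,67,-0.92],[-9,-210,67,-1.03],[-10,-240,67,-1.14]]}}

```text
clock: 11.07
position: [0.4935, -0.0168, 0.3908]
ee_rot: [0.443, 0.896, -0.001, -0.001]
contact_force: [0.7, -0.3, -1.7]
grip_width: 0.461
grip_force: 50.4
```

Call:
{"op": "play_rows", "data": {"series": [[-1,-30,0,-0.11],[-3,-58,0,-0.22],[-4,-80,0,-0.33],[-5,-97,0,-0.44],[-5,-106,0,-0.51],[-5,-106,0,-0.544],[-5,-106,0,-0.544],[-5,-106,0,-0.544]]}}

```text
clock: 11.73
position: [0.489, -0.1212, 0.3909]
ee_rot: [0.665, 0.747, -0.001, -0.001]
contact_force: [-0.3, -0.0, -1.8]
grip_width: 0.462
grip_force: 50.5
```

Run:
```python
from h import *
import cv2
s=telemetry.observe();p=np.array(s['position']);print(s['clock'],p,s['ee_rot'],s['contact_force'],s['grip_width'],s['grip_force'],s['qpos'])
a=capture('side');b=capture('top')
f=lambda im,x,y,w,h:cv2.resize(im[y:y+h,x:x+w],(400,400),interpolation=cv2.INTER_CUBIC)
o=np.hstack([f(a,255,60,133,133),f(b,340,150,133,133)]);cv2.imwrite('pics/c5.png',o[...,::-1])
for n in('side','top'):
  for k in('block_bore','view_spot'): print(n,k,[(np.round(d['xy'],1).tolist(),round(d['score'],2)) for d in place_of(n,k)][:4])
print([proj(n,p-[0,0,.157]) for n in('side','top')])
```

```text
11.7333 [ 0.48895557 -0.12116045  0.39091582] [ 6.65207786e-01  7.46657861e-01 -5.57976747e-04 -5.73194949e-04] [-0.32983173 -0.02637145 -1.76870811] 0.46177696913528427 50.457573330786545 [-0.27228083  0.24760252  0.52439912  1.99677321 -0.15237903  0.93651464
  0.44499572]
side block_bore [([201.5, 330.3], 0.96), ([314.0, 151.2], 0.94), ([252.7, 356.1], 0.91)]
side view_spot []
top block_bore [([293.2, 148.3], 0.66), ([142.2, 217.5], 0.52)]
top view_spot []
[array([315.18634362, 154.33016246]), array([330.78149755, 217.59425468])]
```

View pics/c5.png

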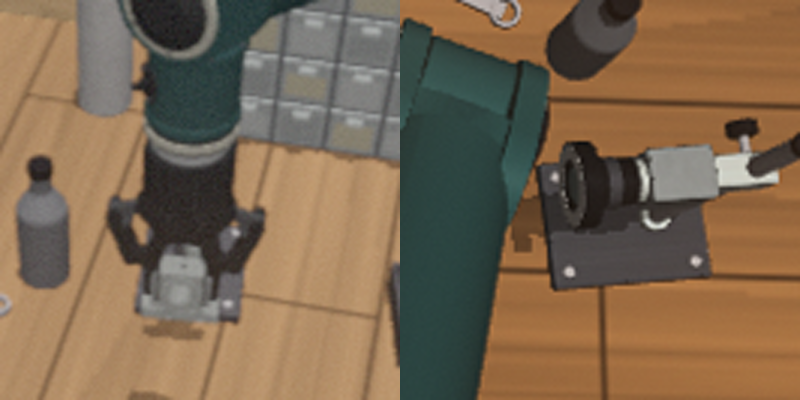

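The side crop shows the block held level with the bore facing us at about (315,157). The top view of the block is hidden by the arm, so I overlay the modelled ring and block outlines to refine the lens position.

```bash
cat > ov.py <<'E'
from h import *
import cv2
def circ(c,yaw,r,n):
    a=np.linspace(0,2*np.pi,73);e=np.array([-np.sin(yaw),np.cos(yaw),0])
    return np.array([proj(n,np.array(c)+r*(np.cos(t)*e+np.sin(t)*np.array([0,0,1]))) for t in a])
def panel(im,x,y,w,h,curves):
    o=cv2.resize(im[y:y+h,x:x+w],(400,300),interpolation=cv2.INTER_CUBIC)
    for c,col in curves:
        q=((c-[x,y]+.5)*[400/w,300/h]).round().astype(int); cv2.polylines(o,[q],False,col,1)
    return o
E
python3 - <<'E'
from ov import *
s=cv2.imread('pics/side0.png');t=cv2.imread('pics/top0.png');k=capture('side')[...,::-1].copy()
L=[.5077,-.2787,.2351];yaw=-1.457
cs=lambda n:[(circ(L,yaw,.034,n),(0,0,255)),(circ(L,yaw,.0185,n),(0,255,0))]
p=np.array(telemetry.observe()['position']);b=p-[0,0,.157]; d=np.array([np.cos(yaw),np.sin(yaw),0])
f=b-.0145*d
plate=lambda n:[(np.array([proj(n,body((L[0]-.11*d[0],L[1]-.11*d[1],yaw),q)) for q in((.15,.06,.014),(.15,-.06,.014),(.3,-.06,.014),(.3,.06,.014),(.15,.06,.014))]),(255,255,0))]
o=np.vstack([np.hstack([panel(s,296,98,48,36,cs('side')),panel(t,380,190,48,36,cs('top'))]),
 np.hstack([panel(k,286,132,56,42,[(circ(f,yaw,.018,'side'),(0,0,255)),(circ(f,yaw,.0125,'side'),(0,255,0))]),panel(t,380,190,80,60,plate('top'))])])
cv2.imwrite('pics/c6.png',o)
E
```

```text
(no output)
```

View pics/c6.png

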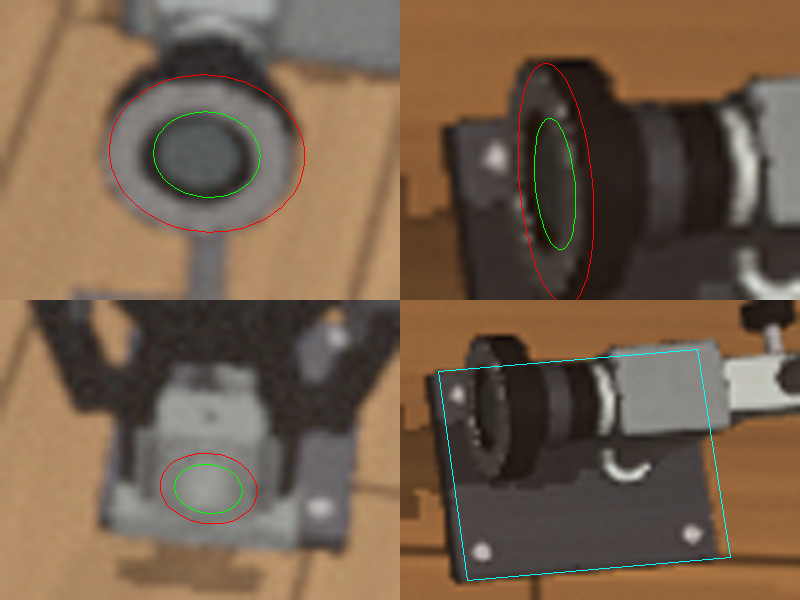

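The overlays fit the block well. The actual ring sits about 1 px to the left of the model in both views, so I re-triangulate.

Run:
```python
from h import *
L=[.5077,-.2787,.2351]
x,f=tri(proj('side',L)+[-1,.2],proj('top',L)+[-1.1,-.2]);print(x,f)
y=-1.46;v=x-.11*np.array([np.cos(y),np.sin(y),0])
s=telemetry.observe();p=np.array(s['position']);q=s['ee_rot'];print(v,'shift',(v-(p-[0,0,.157]))*1e3)
from scipy.spatial.transform import Rotation as R
m=R.from_quat(q).as_matrix();print(np.arctan2(m[1,0],m[0,0]),m[:,2],m[:,0])
```

```text
[ 0.50884487 -0.27596758  0.23579641] [ 0.43433937  0.1368103   0.00844347 -0.36803107]
[ 0.49668219 -0.16664206  0.23579641] shift [  7.58642211 -45.45149634   1.12387195]
1.6854539929774754 [ 4.84092243e-07  7.28677258e-05 -9.99999997e-01] [-1.14406609e-01  9.93434005e-01  7.23338935e-05]
```

Run:
```python
from h import *
D=[.5044,.2246,.074];bt=np.array([195.8,217.8])-proj('top',D);bs=np.array([275.7,294.4])-proj('side',D);print('bias',bt,bs)
L=[.5077,-.2787,.2351]
a=proj('side',L)+[-1,.2];b=proj('top',L)+[-1.1,-.2]
for ws,wt in((0,0),(.5,.5),(1,1),(0,1)):
  x,f=tri(a-ws*bs,b-wt*bt);print(ws,wt,x.round(4),f.round(2))
# ring apparent size check for z/y depth: predicted outer ellipse extents
from ov import circ
for n in('side','top'):
  c=circ(x,-1.46,.034,n);print(n,np.ptp(c,axis=0))
```

```text
bias [ 1.91221964 -0.38374229] [-1.34349632  0.16259316]
0 0 [ 0.5088 -0.276   0.2358] [ 0.43  0.14  0.01 -0.37]
0.5 0.5 [ 0.5071 -0.2727  0.2393] [ 0.18  0.06  0.   -0.15]
1 1 [ 0.5055 -0.2695  0.2427] [-0.08 -0.02 -0.    0.07]
0 1 [ 0.5073 -0.2702  0.2404] [ 0.63  0.2   0.01 -0.54]
side [23.62198181 19.00412541]
top [ 8.93022422 29.10102616]
```

Call:
{"op": "play_rows", "data": {"series": [[0.5,-4,2,0],[1.5,-11,5,0],[2.5,-20,8.5,0],[3.5,-29,8.5,0],[4,-35,8.5,-0.004],[4.5,-39,8.5,-0.004],[4.5,-40,8.5,-0.004],[4.5,-40,8.5,-0.004],[4.5,-40,8.5,-0.004],[4.5,-40,8.5,-0.004]]}}

```text
clock: 12.92
position: [0.4936, -0.161, 0.4]
ee_rot: [0.667, 0.745, -0.0, -0.0]
contact_force: [0.6, 0.0, -1.6]
grip_width: 0.459
grip_force: 50.5
```

Run:
```python
from ov import *
a=capture('side')[...,::-1].copy();b=capture('top')[...,::-1].copy()
s=telemetry.observe();p=np.array(s['position']);print(s['clock'],p,s['ee_rot'],s['contact_force'],s['grip_width'],p-[0,0,.157])
yaw=-1.46;d=np.array([np.cos(yaw),np.sin(yaw),0]);f=p-[0,0,.157]-.0145*d;L=np.array([.5058,-.2705,.2425])
bs=np.array([-1.34,.16]);bt=np.array([1.91,-.38])
o=np.vstack([np.hstack([panel(a,286,112,56,42,[(circ(f,yaw,.018,'side')+bs,(0,0,255)),(circ(f,yaw,.0125,'side')+bs,(0,255,0))]),panel(b,340,160,133,100,[])]),
 np.hstack([panel(cv2.imread('pics/side0.png'),296,98,48,36,[(circ(L,yaw,.034,'side')+bs,(0,0,255))]),panel(cv2.imread('pics/top0.png'),380,190,48,36,[(circ(L,yaw,.034,'top')+bt,(0,0,255))])])])
cv2.imwrite('pics/c7.png',o)
```

```text
13.0167 [ 0.49359277 -0.16102377  0.40012207] [ 6.66914826e-01  7.45133949e-01  3.67435419e-05 -1.12874131e-04] [-0.28583408  0.27848321 -1.48930679] 0.45775464892012274 [ 0.49359277 -0.16102377  0.24312207]
```

View pics/c7.png

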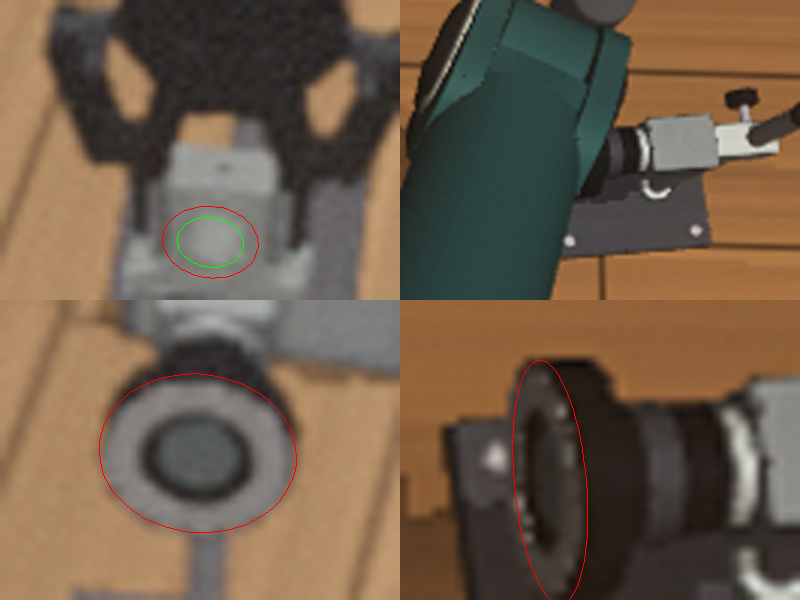

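The block's bore ring matches its modelled outline at (315.5,146), and the lens ring outlines match to about 0.5 px in both views. The block is held level and clear of the camera, so I hand in.

```bash
python3 -c "
from rig import *
print(ticket.hand_in())"
```

```text
the job is handed in; nothing more can be done
None
```

I opened the clamp to its stop and lifted the block out by its flanks. It was handed in at about 13 s, held level with the bore facing the lens; by my estimate it is centred and 11 cm out to within a few millimetres, and the judge's result was not shown.

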